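# Hold the curing lamp over the bonded lens

## Task

First lower the orange lid of the optics case until it is fully closed, without slamming it, so that stray light cannot reach the spare optics. Then take the curing lamp by its yellow grip, carry it over the top of the black light shield without hitting anything, and hold it level about 1 cm above the glass lens in the blue frame (not the white one), centred on it, its long side along the lens, not touching it; finish while still holding it there, motionless. Leave the mirror mounts, the screwdriver and the bottle where they stand.

Things in the scene. Friction and masses are not known exactly. Their poses are not given: they have to be found in the camera images.
- case: Fixed grey open-topped optics case, 140 (its x) x 160 (its y) x 50 mm high with 6 mm walls; origin at the centre of its underside, on the table. The lid hinges on the rim at its +x side (the side away from the robot): hinge axis parallel to the case's y, 70 mm along +x from the origin and 50 mm up.
- lid (a joint): Orange lid of the case, a 140 x 160 x 8 mm plate, 120 g, with a small tab (50 mm wide, 15 mm long) in the middle of its free edge. 0 = closed flat on the case, top face 58.5 mm above the table; grows as it opens, rad, 1.57 = upright, 1.9 = end. Starts open, 1.2 to 1.75. Stiff hinge: the lid stays where it is left; 1 to 2 N at its free edge moves it.
- lid_edge (a point): Middle of the lid's free edge (root of the tab), on the face that is the top when closed; 140 mm from the hinge. Turns with the lid.
- lamp_grip (a point): Centre of the yellow grip of the loose hand-held curing lamp (240 to 480 g): an upright block 62 (lamp's x) x 24 (y) mm, from 26 to 72 mm above the lamp's underside, red switch on top; this point is 50 mm above the underside. Axes: x along the lamp, z up. Below it the white lamp head, 100 (x) x 44 (y) x 26 mm high, violet window facing down.
- lamp_window (a point): Centre of the lamp's underside (the window), 50 mm straight below lamp_grip; same axes. It is what must hover over the lens.
- lamp: The same lamp as a whole, 72 mm high; origin at lamp_window. It starts window down on a fixed black rubber pad, 130 x 80 mm, 8 mm thick.
- shield: Fixed upright black light shield, a thin panel 300 mm long (its x), 6 mm thick (its y), top edge 100 mm above the table, on two feet; origin at its middle, on the table. It stands between the lamp's pad and the lens stages.
- stage_blue: Fixed lens stage: post on a foot, with a black plate 90 x 46 mm on top bearing a BLUE frame 78 (its x) x 36 mm, top face 80 mm above the table. In the frame lies a cylindrical glass lens, 60 mm long (along x) and 22 mm wide, its crown 84 mm above the table. Origin under its centre, on the table. The target.
- lens_top (a point): Crown of the glass lens in the blue frame, at its centre, 84 mm above the table; x along the lens, z up.
- stage_white: The same stage with a WHITE frame; not the target. It may stand nearer or farther than the blue one.
- mirror_a: Loose mirror mount on a black post and foot, 124 mm tall, foot 50 x 65 mm; bystander, on the pad's side of the shield. Origin under its centre.
- mirror_b: Second loose mirror mount, the same, beyond the lens stages; bystander.
- driver: Loose red-handled screwdriver lying behind the case; bystander.
- cleaner: Loose amber bottle, 44 mm wide, 100 mm tall; bystander, beyond the lamp.
Things that resemble listed ones, but are neither listed nor needed, are in the scene too. What is shaped like the lamp but pink is not meant.

How it is judged:
By the outcome, as a careful person would: the job done as asked, in the order asked, and still so for the second after the job is handed in, while the arm keeps its last pose, push and grip.
It also fails if it takes over 72 s, if anything falls off the work surface, if the arm or the gripper's body presses on something with over 40 N, if the wrist force passes 120 N, or if a joint passes its speed limit or range.

## Robot

A 6-joint arm with a two-finger parallel gripper is mounted at the origin on the work surface. World frame = base frame: x ahead of the robot, y to its left, z up, the work surface at z = 0. Lengths are in m, angles in rad, forces in N, time in s.
With the tool pointing down it reaches from about 0.2 to 0.875 m from the base axis. Payload 3.4 kg.
Tool frame: the origin (TCP) lies between the finger pads; the fingertips stand 14 mm ahead of it and the grasp point (between the pads) lies 5 mm behind it; z points along the fingers, y is the direction in which the jaws open and shut (so a half turn about z gives the same grasp; the last joint's range is limited). The gripper opens to 94 mm and grips with 3 to 60 N. Pads are 16 mm wide; open, the fingers measure 119 mm over their backs; the gripper's body (75 mm by 177 mm) begins 78 mm behind the grasp point.
Start: joints at [-1.355, 0.276, 1.505, -0, 1.361, -0.121], TCP at [0.19, -0.543, 0.219] pointing down, gripper open.
Joint ranges: [-2.89, 2.89], [-0.75, 2.08], [0.22, 2.7], [-1.18, 4.32], [0.11, 2.71], [-2.7, 2.7]. Speed limits (rad/s): [2.57, 2.57, 3.14, 3.14, 3.14, 3.14].

## Interface

Orientations are given as [roll, pitch, yaw] about the fixed x, y, z axes, in that order (R = Rz(yaw) Ry(pitch) Rx(roll)).
In Python, from cell import manip gives the robot as it stands.
- The arm moves only by the tool jog_arm, never from a script. Its argument "targets" is one flat list of numbers, 5 for each row, row after row: the shift along the tool's x, y, z in mm, then the turn about the tool's z in rad, then the closure, from -1 (fully open) to 1 (shut), so that 0 is half open. In form: [dx, dy, dz, roll, gripper, dx, dy, dz, roll, gripper, ...]. A call has 1 to 8 rows; each row shifts and turns the commanded pose from where the row before left it, along the tool's axes as they then stand; what a row does not reach is not made up. A row lasts 1/8 s, in which the tool goes at most 62.5 mm and 10.7 degrees, less where a joint would pass 70% of its speed; a pose out of reach is approached as far as the arm can. A call is refused whole if a number of a shift passes 62.5 or a number of a turn 0.188, either way. A call with a gripper value outside its range is refused whole. The fingers move at their own pace and stop on an object; the grip force is fixed at half the most. Time passes only in rows, so rows that do not move let the fingers close. It gives the time, the measured TCP pose, the force and the opening at its end, in the units of the state.
- manip.state(): the state, without advancing time (a new reading comes with each control period).
- manip.grab_frame(name): name is "scene" or "top"; returns a dict with "frame" (420x560x3 uint8, red, green, blue), "fovy" (degrees; the focal length in pixels is half the picture's height over the tangent of half this angle, whatever the lens; pixels are square), "cx", "cy" (the principal point, pixels), "k1" (the pictures are not rectified: a ray, as slopes to the right and down, at radius r is drawn at 1 + k1 r^2 times it, then the intrinsics apply), "R" (3x3) and "t" (3): a world point X has camera coordinates R X + t. Camera axes: x right, y down, z forward; pixel columns grow to the right and rows downward; lengths in m; the calibration is good to about 2 mm. A picture is of the moment at which its call begins. There is no depth.
- manip.close_job(): hands the job in, once; it reports no verdict.
The state is a dict: "t": time; "qpos": joint angles; "joint_velocities": joint speeds; "joint_torque": joint torques, N m; "tcp_pos": TCP position; "eef_rot": TCP orientation; "contact_force": force on the tool from outside, world axes, zero at the start; "ft_torque": the same for the moment, N m; "grip_width": opening from 0.0 (shut) to 1.0 (fully open).
Only numpy, scipy, OpenCV 4.12 (cv2) and the standard library are available. Lean on these libraries where they do the work, as an engineer would, in place of code of your own. Each camera call takes 0.05 s, during which the arm holds its last target.

## Working session

There is one attempt and no reset: what is moved stays moved. The work goes in short steps, Python scripts to look and compute and a tool call to move; the robot and the scene stay as the last step left them, time stands still between calls to the robot, and variables do not carry over. Pictures are saved under pics/ and viewed, and the job is handed in when it is done.

Besides the shell and the picture viewer there is one more tool, called after ">>>" by a JSON object that holds its "api" and its "payload". jog_arm: Moves the arm, as the interface text tells. Its arguments: {"type":"object","properties":{"targets":{"type":"array"}},"required":["targets"]}

```bash
ls; mkdir -p pics; cat > h.py <<'E'
import numpy as np, cv2, pickle
from cell import manip
def grab(n,fn):
    f=manip.grab_frame(n); cv2.imwrite(f'pics/{fn}.png',f['frame'][:,:,::-1]); pickle.dump({k:(np.array(v)) for k,v in f.items()},open(f'pics/{fn}.pkl','wb')); return f
def load(fn): return pickle.load(open(f'pics/{fn}.pkl','rb'))
def KD(f):
    F=f['frame'].shape[0]/2/np.tan(np.radians(float(f['fovy']))/2)
    return np.array([[F,0,float(f['cx'])],[0,F,float(f['cy'])],[0,0,1]]),np.array([float(f['k1']),0,0,0])
def proj(f,P):
    K,D=KD(f); r,_=cv2.Rodrigues(np.array(f['R'],float)); return cv2.projectPoints(np.array(P,float).reshape(-1,1,3),r,np.array(f['t'],float),K,D)[0].reshape(-1,2)
def ray(f,uv):
    K,D=KD(f); n=cv2.undistortPoints(np.array(uv,float).reshape(-1,1,2),K,D).reshape(-1,2)
    d=np.c_[n,np.ones(len(n))]@np.array(f['R']); c=-np.array(f['R']).T@np.array(f['t']); return c,d
def onz(f,uv,z):
    c,d=ray(f,uv); z=np.broadcast_to(z,len(d)); return c+d*((z-c[2])/d[:,2])[:,None]
def crop(fn,x0,y0,x1,y1,s,out):
    im=cv2.imread(f'pics/{fn}.png')[y0:y1,x0:x1]; cv2.imwrite(f'pics/{out}.png',cv2.resize(im,None,fx=s,fy=s,interpolation=cv2.INTER_CUBIC))
E
python3 - <<'E'
from h import *
for n in('scene','top'):
    f=grab(n,n+'0'); print(n,f['fovy'],f['cx'],f['cy'],f['k1'],-np.array(f['R']).T@f['t'])
print(manip.state())
E
```

```text
pics
scene 47.1719227282259 274.6328987551133 213.32241426243183 0.01156306383030142 [1.2431767  0.05587119 0.93581437]
top 44.485961666592736 282.54779637385144 210.47989842544726 -0.06524733783335367 [0.44488699 0.05968517 1.28438932]
{'t': 0.1, 'qpos': array([-1.35500279e+00,  2.76494244e-01,  1.50598412e+00, -4.29238116e-05,
        1.36069824e+00, -1.21009421e-01]), 'joint_velocities': array([-0.00115343, -0.0010242 , -0.00242004,  0.00076557,  0.00020078,
        0.0012353 ]), 'joint_torque': array([ 2.18500456e-03, -4.05452836e+01, -2.37779260e+01,  7.02949706e-02,
        2.99277948e-02, -4.41280361e-05]), 'tcp_pos': array([ 0.1898918 , -0.54222854,  0.21872155]), 'eef_rot': array([-3.14001522e+00, -1.49546680e-04,  3.36811823e-01]), 'contact_force': array([-0.60311219,  0.04587317, -0.13441081]), 'ft_torque': array([-0.00935529, -0.02721108,  0.00940508]), 'grip_width': 0.9986074459079357}
```

View pics/scene0.png

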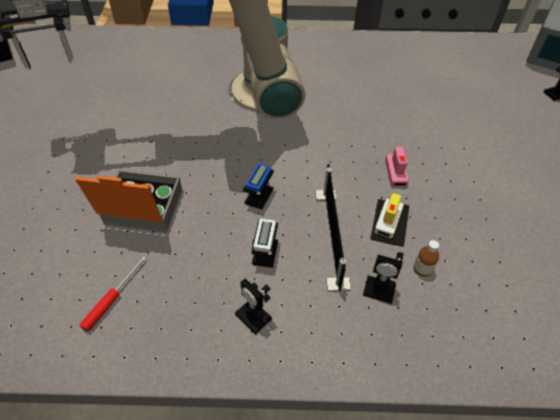

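View pics/top0.png

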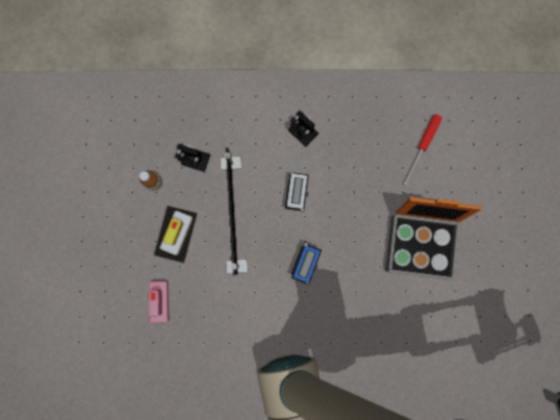

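Scene and top pictures show the following:
- **Case:** top (423,245), orange lid upright along its far side.
- **Lamp:** the yellow-grip one is on the black pad at top (175,233). The pink lookalike is at (157,302).
- **Stages:** blue at top (307,263), white at (297,191).
- **Shield:** top x≈232.

Next I'll enlarge crops to measure.

```bash
python3 - <<'E'
from h import *
crop('top0',375,180,495,290,6,'c1')
crop('top0',130,190,230,330,5,'c2')
crop('top0',215,140,335,290,5,'c3')
crop('scene0',70,160,200,250,6,'c4')
crop('scene0',360,140,450,310,4,'c5')
E
```

```text
(no output)
```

View pics/c1.png

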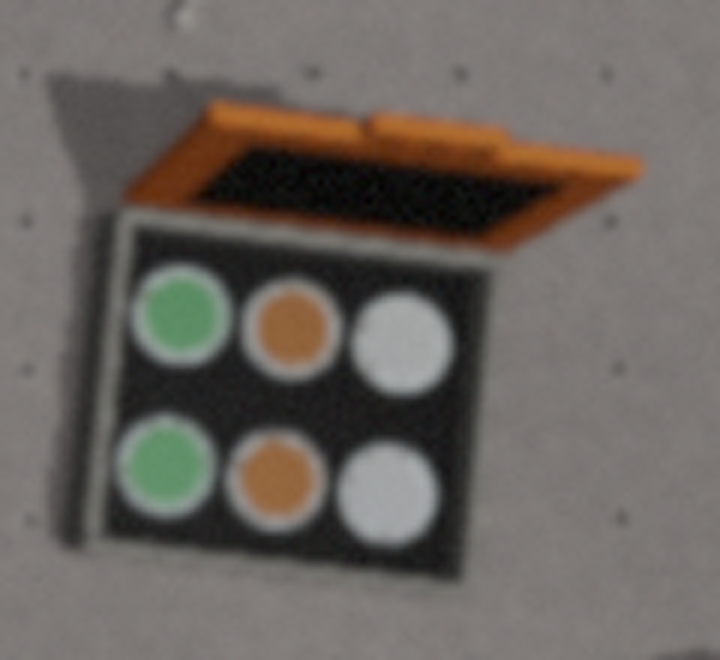

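View pics/c2.png

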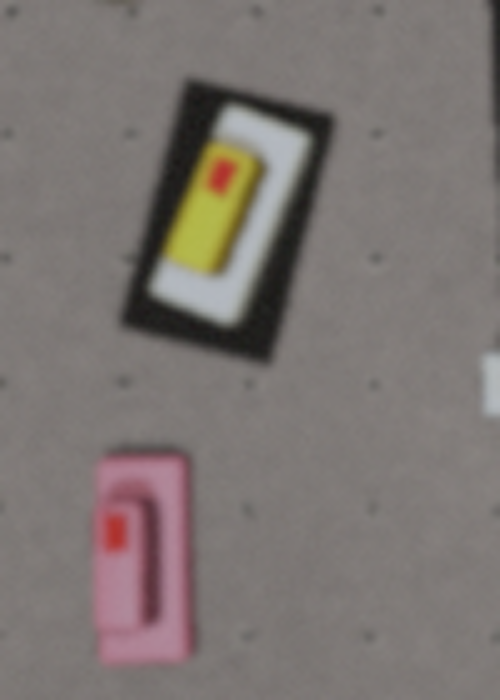

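View pics/c3.png

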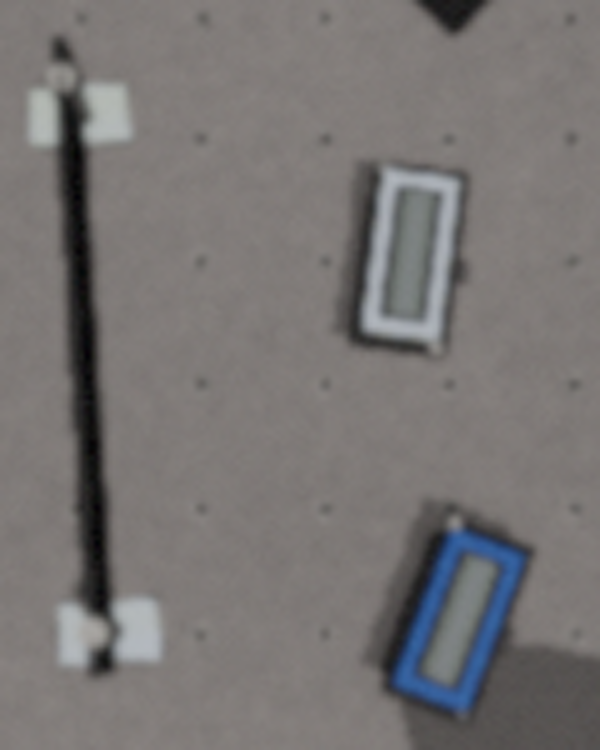

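View pics/c4.png

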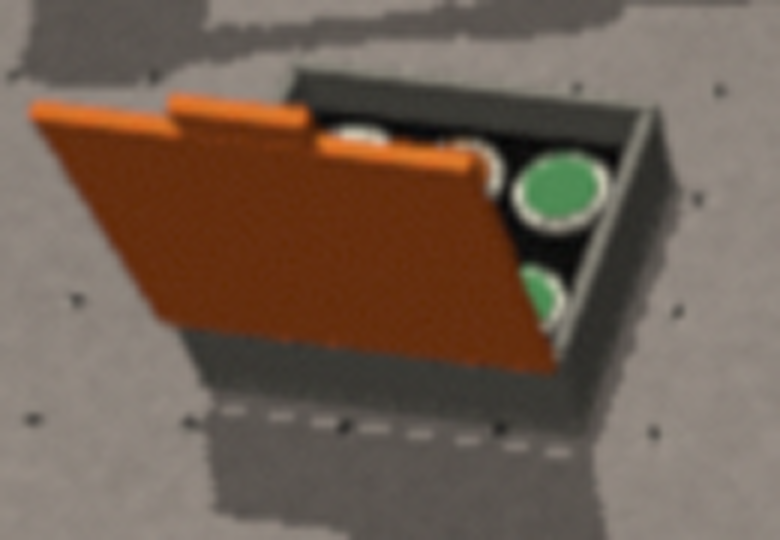

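View pics/c5.png

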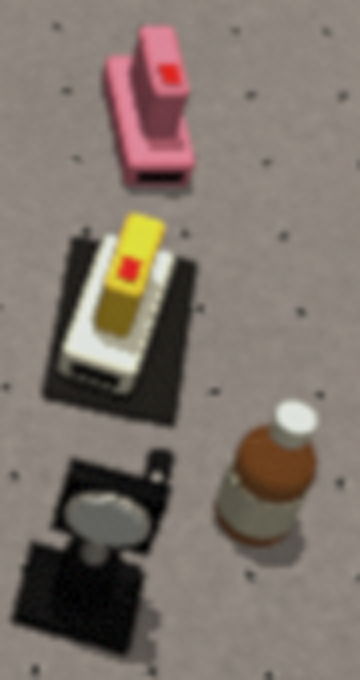

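```bash
cat > m.py <<'E'
from h import *
from scipy.optimize import least_squares
T=load('top0');S=load('scene0')
def px(p,x0,y0,s): return (np.array(p,float)+.5)/s-.5+[x0,y0]
def rect(l,w,z): return np.array([[l/2,w/2,z],[l/2,-w/2,z],[-l/2,-w/2,z],[-l/2,w/2,z]])  # x+ y+, x+ y-, x- y-, x- y+
def tf(P,q):
    c,s=np.cos(q[2]),np.sin(q[2]); return P@np.array([[c,-s,0],[s,c,0],[0,0,1]]).T+[q[0],q[1],0]
def fit(obs,q0):
    f=lambda q: np.concatenate([(proj(F,tf(P,q))-uv).ravel() for F,P,uv in obs])
    r=least_squares(f,q0); return r.x,np.abs(r.fun).max(),np.sqrt((r.fun**2).mean())
if __name__=='__main__':
    # top: image left=+y, up=+x
    head=px([[228,100],[315,128],[237,328],[148,292]],130,190,5); grip=px([[210,140],[265,160],[215,275],[165,257]],130,190,5)
    print('headT',fit([(T,rect(.1,.044,.034),head)],[.5,.3,-.2]))
    print('gripT',fit([(T,rect(.062,.024,.080),grip)],[.5,.3,-.2]))
    b=px([[458,528],[528,552],[465,714],[392,686]],215,140,5); g=px([[468,552],[500,562],[450,690],[420,675]],215,140,5)
    print('blue',fit([(T,rect(.078,.036,.080),b)],[.4,.03,-.2])); print('glass',onz(T,g,.081).mean(0))
    sh=onz(T,px([[60,80],[97,635]],215,140,5),.1); print('shield tops',sh)
    rim=px([[122,208],[492,268],[460,580],[88,543]],375,180,6)
    print('case',fit([(T,rect(.14,.16,.05),rim)],[.4,-.3,-.1]))
    def lidpts(q,th):
        out=[]
        for h in (.0085,.0005):
            for y in (.08,-.08): out.append([.07-.14*np.cos(th)+h*np.sin(th),y,.05+.14*np.sin(th)+h*np.cos(th)])
        return tf(np.array(out),q)
    lt=px([[208,100],[645,160],[212,125],[640,182]],375,180,6)
    ls=px([[475,170],[35,122],[478,152],[35,102]],70,160,6)
    def f(q): return np.concatenate([(proj(T,tf(rect(.14,.16,.05),q))-rim).ravel(),(proj(T,lidpts(q,q[3]))-lt).ravel(),(proj(S,lidpts(q,q[3]))-ls).ravel()])
    r=least_squares(f,[.4,-.3,-.1,1.5]); print('case+lid',r.x,r.fun.round(1))
E
python3 m.py
```

```text
headT (array([ 0.51981898,  0.31487638, -0.36334541]), np.float64(0.8827549537549828), np.float64(0.5955634052919833))
gripT (array([ 0.51886439,  0.3141594 , -0.36685049]), np.float64(1.0121789457479906), np.float64(0.6643101152327521))
blue (array([ 0.44329795, -0.00172686, -0.38155269]), np.float64(0.9023877925492911), np.float64(0.45321384075788146))
glass [ 0.44338878 -0.00108307  0.081     ]
shield tops [[0.69527164 0.18618851 0.1       ]
 [0.43634185 0.16634385 0.1       ]]
case (array([ 0.48473419, -0.28484177, -0.12969132]), np.float64(2.881123839987822), np.float64(1.874221065085217))
case+lid [ 0.48453629 -0.28554115 -0.1300873   1.68030843] [-1.  -1.   2.1 -2.5  1.8  3.  -1.7  0.8 -0.2 -0.  -0.6 -0.4 -1.1 -0.6
  0.1 -0.5 -0.5  0.  -0.9 -1.1  0.1 -0.1  0.6 -0.8]
```

```bash
cat > ov.py <<'E'
from m import *
qc=None
rim=px([[122,208],[492,268],[460,580],[88,543]],375,180,6)
def lidpts(q,th):
    out=[]
    for h in (.0085,.0005):
        for y in (.08,-.08): out.append([.07-.14*np.cos(th)+h*np.sin(th),y,.05+.14*np.sin(th)+h*np.cos(th)])
    return tf(np.array(out),q)
lt=px([[208,100],[645,160],[212,125],[640,182]],375,180,6)
ls=px([[475,170],[35,122],[478,152],[35,102]],70,160,6)
def f(q): return np.concatenate([(proj(T,tf(rect(.14,.16,.05),q))-rim)[[3]].ravel(),(proj(T,lidpts(q,q[3]))-lt).ravel(),(proj(S,lidpts(q,q[3]))-ls).ravel()])
r=least_squares(f,[.4,-.3,-.1,1.5]); print('case+lid',r.x,r.fun.round(1)); q=r.x
e=(lidpts(q,q[3])[0]+lidpts(q,q[3])[1])/2; print('lid_edge',e)
lam=[.5193,.3145,-.365]; bl=[.4433,-.0014,-.3815]
for n,F in(('top0',T),('scene0',S)):
    im=cv2.resize(cv2.imread(f'pics/{n}.png'),None,fx=4,fy=4,interpolation=cv2.INTER_CUBIC)
    def d(P,c=(255,255,0)): cv2.polylines(im,[np.round((proj(F,P)+.5)*4).astype(int)],True,c,1)
    d(tf(rect(.14,.16,.05),q)); L=lidpts(q,q[3]); d(L[[0,1,3,2]],(255,0,255)); d(tf(rect(.14,.16,0),q),(0,255,0))
    d(tf(rect(.1,.044,.034),lam)); d(tf(rect(.062,.024,.08),lam),(255,0,0)); d(tf(rect(.078,.036,.08),bl),(0,255,255)); d(tf(rect(.06,.022,.08),bl),(0,0,255))
    bs={'top0':[(380,185,490,285),(140,200,230,280),(270,235,340,290)],'scene0':[(75,165,190,245),(365,185,425,250),(235,155,285,215)]}[n]
    W=[cv2.resize(im[4*b:4*dd,4*a:4*c],(390,300*1)) for a,b,c,dd in bs]
    cv2.imwrite(f'pics/ov_{n}.png',np.vstack([np.hstack(W[:2]),np.hstack([W[2],0*W[2]])]))
E
python3 ov.py
```

```text
case+lid [ 0.48664333 -0.28700354 -0.12096473  1.66406759] [-0.9  0.2 -0.   0.3 -0.4 -0.8 -0.9 -0.3  0.3 -0.8 -0.6 -0.3 -1.2 -1.
 -0.  -0.4  0.2 -0.6]
lid_edge [ 0.5774768  -0.2980451   0.18859982]
```

View pics/ov_top0.png

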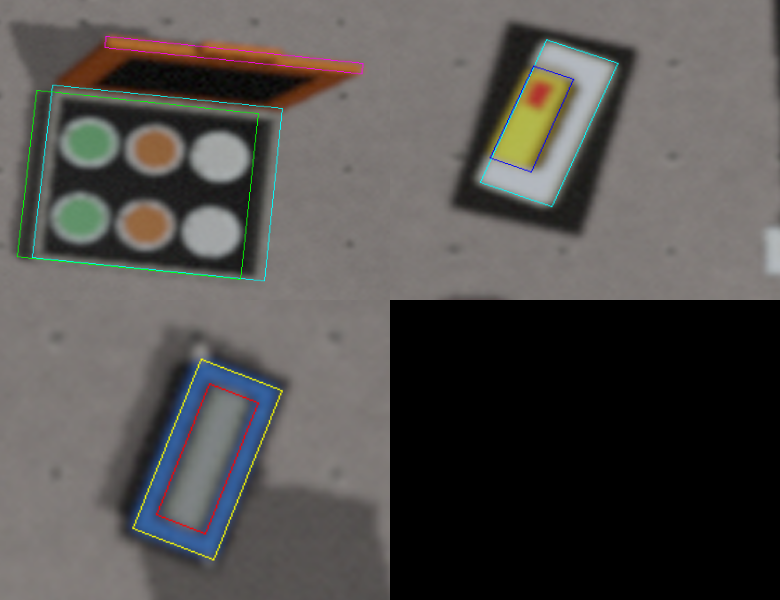

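View pics/ov_scene0.png

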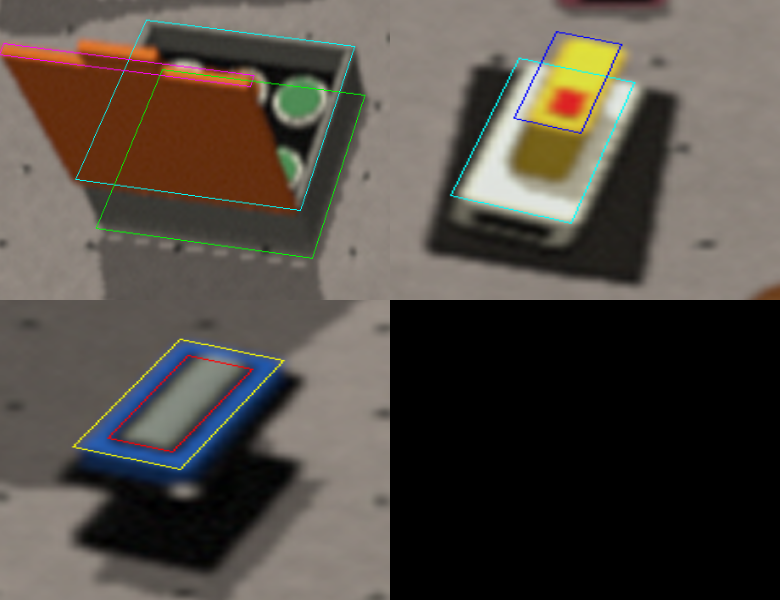

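>>> {"api": "jog_arm", "payload": {"targets": [0,0,-50,0.153,1,0,0,-50,0.153,1,0,0,0,0.152,1,35,-26,0,0,1,40,-29,0,0,1,40,-29,0,0,1,40,-29,0,0,1,40,-29,0,0,1]}}

```text
t: 1.1
tcp_pos: [0.4019, -0.4243, 0.319]
eef_rot: [-3.141, 0.001, -0.121]
contact_force: [0.3, -0.8, -0.3]
grip_width: 0.185
```

```bash
cat >> h.py <<'E'
def to(x,y,z,yaw):
    s=manip.state(); p=s['tcp_pos']; r=s['eef_rot']; 
    from scipy.spatial.transform import Rotation as Ro
    R=Ro.from_euler('xyz',r).as_matrix(); d=R.T@(np.array([x,y,z])-p)*1000
    a=-((yaw-r[2]+np.pi)%(2*np.pi)-np.pi)
    print('t',s['t'],'p',p.round(4),'rpy',np.round(r,4),'d tool mm',d.round(1),'roll',round(a,4),'F',np.round(s['contact_force'],1),'g',round(s['grip_width'],3),'q6',round(s['qpos'][5],3))
E
python3 -c "
from h import *
to(.6137,-.3025,.20,-.121)"
```

```text
t 1.1 p [ 0.4019 -0.4243  0.319 ] rpy [-3.1412e+00  5.0000e-04 -1.2130e-01] d tool mm [ 195.6 -146.5  119. ] roll -0.0003 F [ 0.3 -0.8 -0.3] g 0.185 q6 0.761
```

>>> {"api": "jog_arm", "payload": {"targets": [40,-29,0,0,1,40,-30,0,0,1,40,-30,0,0,1,40,-30,0,0,1,36,-27,0,0,1,0,0,40,0,1,0,0,40,0,1,0,0,39,0,1]}}

```text
t: 2.1
tcp_pos: [0.6128, -0.3036, 0.1985]
eef_rot: [-3.141, 0.001, -0.121]
contact_force: [0.3, -0.1, -0.9]
grip_width: 0.008
```

```bash
python3 -c "
from h import *
to(.6137,-.3025,.18,-.121)
grab('scene','s1');crop('s1',50,60,250,240,4,'s1c')"
```

```text
t 2.1 p [ 0.6128 -0.3036  0.1985] rpy [-3.1412e+00  1.0000e-03 -1.2070e-01] d tool mm [ 0.8 -1.2 18.5] roll 0.0003 F [ 0.3 -0.1 -0.9] g 0.008 q6 1.13
```

View pics/s1c.png

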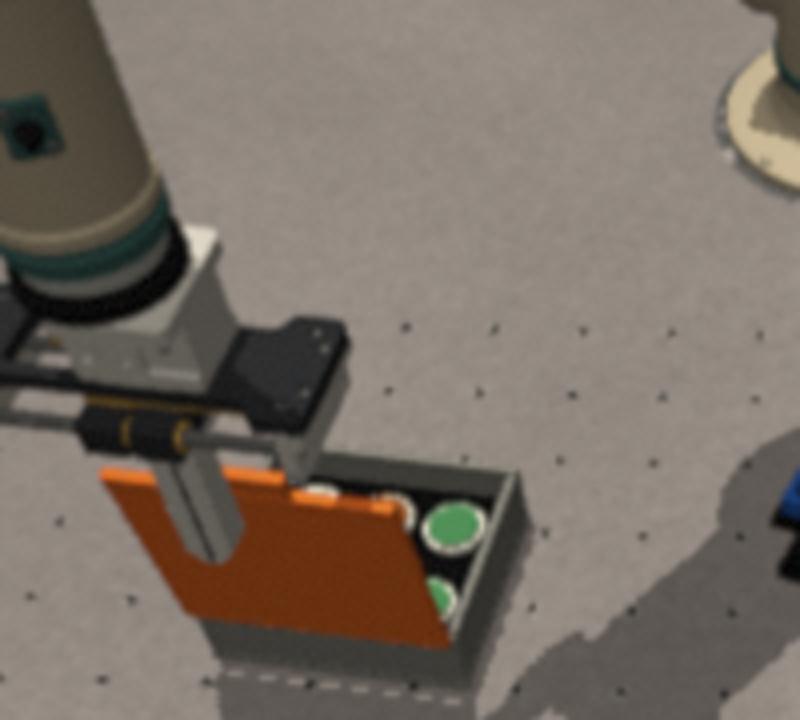

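The closed fingers (crop tip at (212,560)) stand behind the lid, near its middle. Next I'll plan the arc.

```bash
python3 -c "
import numpy as np
th=np.r_[1.6,np.arange(1.5,-.01,-.1)]
r=.125
x=.07-r*np.cos(th)+.0085*np.sin(th)+.008;z=.05+r*np.sin(th)+.0085*np.cos(th)+.014
X=np.r_[.128,x]*1000;Z=np.r_[.180,z]*1000
for a in zip(np.r_[9,th].round(2),X.round(1),Z.round(1),np.r_[0,np.diff(X)].round(1),np.r_[0,-np.diff(Z)].round(1)):print(*a)
"
```

```text
9.0 128.0 180.0 0.0 0.0
1.6 90.1 188.7 -37.9 -8.7
1.5 77.6 189.3 -12.5 -0.6
1.4 65.1 188.6 -12.5 0.7
1.3 52.8 186.7 -12.4 1.9
1.2 40.6 183.6 -12.1 3.1
1.1 28.9 179.3 -11.8 4.3
1.0 17.6 173.8 -11.3 5.5
0.9 7.0 167.2 -10.7 6.6
0.8 -3.0 159.6 -9.9 7.6
0.7 -12.1 151.0 -9.1 8.6
0.6 -20.4 141.6 -8.2 9.4
0.5 -27.6 131.4 -7.3 10.2
0.4 -33.8 120.5 -6.2 10.9
0.3 -38.9 109.1 -5.1 11.4
0.2 -42.8 97.2 -3.9 11.9
0.1 -45.5 84.9 -2.7 12.2
-0.0 -47.0 72.5 -1.5 12.4
```

>>> {"api": "jog_arm", "payload": {"targets": [0,-1,10,0,1,0,0,8,0,1,-6,0,0,0,1,-6,0,0,0,1,-6,0,0,0,1,-6,0,0,0,1,-6,0,0,0,1,0,0,0,0,1]}}

```text
t: 3.15
tcp_pos: [0.5828, -0.2995, 0.1828]
eef_rot: [3.141, -0.0, -0.121]
contact_force: [0.2, 0.5, 0.5]
grip_width: 0.003
```

>>> {"api": "jog_arm", "payload": {"targets": [-5,0,-1.5,0,1,-5,0,-1.5,0,1,-5,0,-1.5,0,1,-5,0,-1.5,0,1,-6,0,0.3,0,1,-6,0,0.3,0,1,-6,0,0.8,0,1,-6,0,1,0,1]}}

```text
t: 4.15
tcp_pos: [0.5392, -0.2941, 0.1861]
eef_rot: [3.142, -0.0, -0.121]
contact_force: [0.8, -0.2, 1.0]
grip_width: 0.008
```

>>> {"api": "jog_arm", "payload": {"targets": [-6,0,1.5,0,1,-6,0,1.5,0,1,-6,0,2,0,1,-6,0,2,0,1,-6,0,2.5,0,1,-5.5,0,3,0,1,-5.5,0,3.3,0,1,-5.5,0,3.3,0,1]}}

```text
t: 5.15
tcp_pos: [0.4931, -0.2885, 0.1667]
eef_rot: [3.142, 0.0, -0.121]
contact_force: [1.0, 0.1, 0.3]
grip_width: 0.002
```

```bash
python3 -c "
from h import *
to(.6137,-.3025,.18,-.121)
p=manip.state()['tcp_pos'];print('loc',(p[:2]-[.4866,-.287])@np.array([[.9927,.1207],[-.1207,.9927]]))
grab('scene','s2');crop('s2',50,60,250,240,4,'s2c')"
```

```text
t 5.15 p [ 0.4931 -0.2885  0.1667] rpy [ 3.1416e+00  1.0000e-04 -1.2120e-01] d tool mm [121.4  -0.7 -13.3] roll -0.0002 F [1.  0.1 0.3] g 0.002 q6 1.041
loc [ 0.00660985 -0.00069893]
```

View pics/s2c.png

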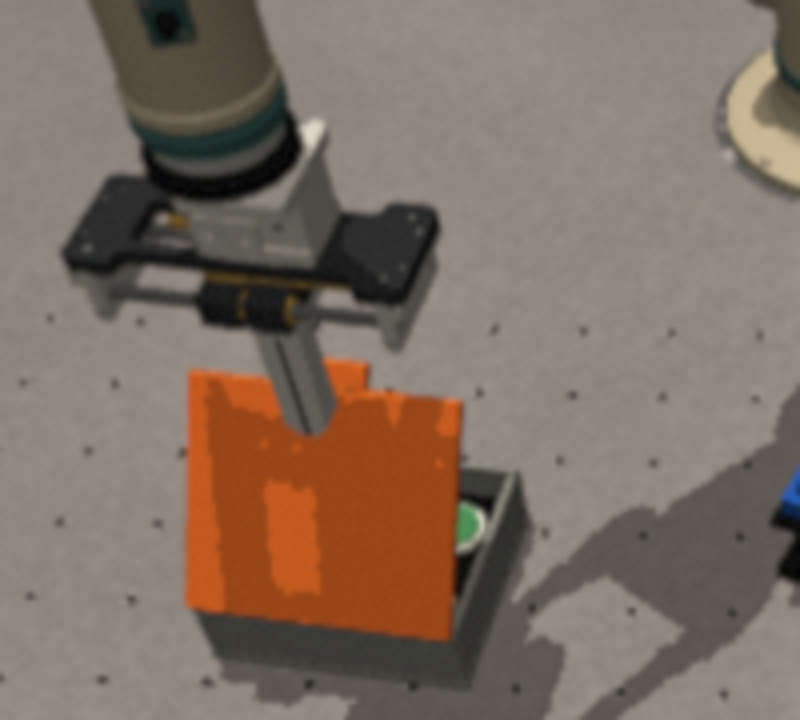

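The lid is at about 0.9 rad, with the fingertips in contact at crop (310,430). Continuing.

>>> {"api": "jog_arm", "payload": {"targets": [-5,0,4,0,1,-5,0,4,0,1,-4.5,0,4.3,0,1,-4.5,0,4.3,0,1,-4,0,4.7,0,1,-4,0,4.7,0,1,-3.6,0,5,0,1,-3.6,0,5,0,1]}}

```text
t: 6.2
tcp_pos: [0.4593, -0.2844, 0.1306]
eef_rot: [3.142, -0.0, -0.121]
contact_force: [0.5, -0.3, 0.4]
grip_width: 0.006
```

>>> {"api": "jog_arm", "payload": {"targets": [-3,0,5.5,0,1,-3,0,5.5,0,1,-2.5,0,5.5,0,1,-2.5,0,5.5,0,1,-2,0,5.5,0,1,-2,0,5.5,0,1,-1.5,0,5.5,0,1,-1,0,5,0,1]}}

```text
t: 7.2
tcp_pos: [0.4422, -0.2824, 0.0871]
eef_rot: [3.141, -0.0, -0.121]
contact_force: [1.3, -0.2, 1.0]
grip_width: 0.003
```

```bash
python3 -c "
from h import *
to(.6137,-.3025,.18,-.121)
p=manip.state()['tcp_pos'];print('loc',(p[:2]-[.4866,-.287])@np.array([[.9927,.1207],[-.1207,.9927]]))
"
```

```text
t 7.2 p [ 0.4422 -0.2824  0.0871] rpy [ 3.1414e+00 -2.0000e-04 -1.2120e-01] d tool mm [172.7  -0.8 -92.8] roll -0.0002 F [ 1.3 -0.2  1. ] g 0.003 q6 0.991
loc [-0.04468013 -0.00078996]
```

>>> {"api": "jog_arm", "payload": {"targets": [0,0,3,0,1,0,0,3,0,1,0,0,2.5,0,1,0,0,2,0,1,0,0,1.5,0,1,0,0,1,0,1,0,0,0.5,0,1,0,0,0,0,1]}}

```text
t: 8.2
tcp_pos: [0.4422, -0.2823, 0.074]
eef_rot: [3.141, -0.0, -0.121]
contact_force: [0.7, 0.4, 0.1]
grip_width: 0.006
```

>>> {"api": "jog_arm", "payload": {"targets": [0,0,1,0,1,0,0,0.5,0,1,0,0,0,0,1]}}

```text
t: 8.57
tcp_pos: [0.4423, -0.2824, 0.0727]
eef_rot: [3.141, -0.0, -0.121]
contact_force: [-0.6, 0.8, 3.3]
grip_width: 0.002
```

Force has started to rise. A little more, with a look.

>>> {"api": "jog_arm", "payload": {"targets": [0,0,1,0,1,0,0,0,0,1,0,0,0.5,0,1,0,0,0,0,1]}}

```text
t: 9.07
tcp_pos: [0.4423, -0.2824, 0.0726]
eef_rot: [3.141, -0.001, -0.121]
contact_force: [-2.2, 1.8, 11.7]
grip_width: 0.004
```

```bash
python3 -c "
from h import *
to(.6137,-.3025,.18,-.121)
grab('scene','s3');crop('s3',50,100,210,240,5,'s3c')"
```

```text
t 9.075 p [ 0.4423 -0.2824  0.0726] rpy [ 3.1409e+00 -9.0000e-04 -1.2110e-01] d tool mm [ 172.7   -0.7 -107.3] roll -0.0001 F [-2.2  1.8 11.7] g 0.004 q6 0.991
```

View pics/s3c.png

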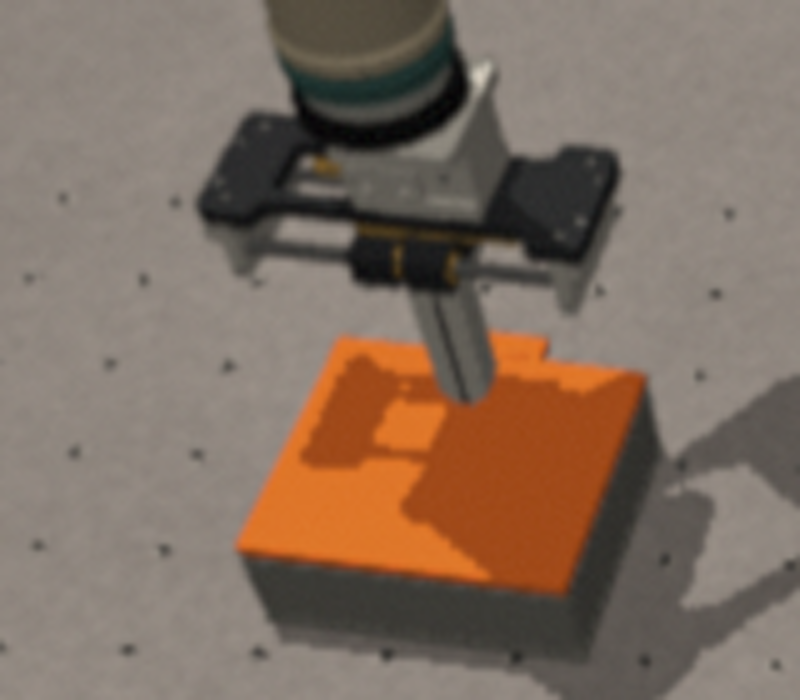

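The lid is flat and closed: it holds at tip height 58.6 mm and bears 12 N. Lifting off and going to the lamp.

>>> {"api": "jog_arm", "payload": {"targets": [0,0,-10,0,1,0,0,-40,0,1,0,0,-50,0.122,1,0,0,-50,0.122,0,0,0,-40,0,0,-12,-53,0,0,0,-13,-53,0,0,0,-13,-53,0,0,0]}}

```text
t: 10.12
tcp_pos: [0.4635, -0.1188, 0.2611]
eef_rot: [-3.141, -0.001, -0.366]
contact_force: [1.3, 0.1, 0.3]
grip_width: 0.487
```

>>> {"api": "jog_arm", "payload": {"targets": [-13,-53,0,0,0,-13,-53,0,0,0,-13,-53,0,0,0,-13,-53,0,0,0,-13,-53,0,0,0,-13,-53,0,0,0,-13,-53,0,0,0,0,0,0,0,0]}}

```text
t: 11.12
tcp_pos: [0.5109, 0.2622, 0.2602]
eef_rot: [-3.141, 0.001, -0.36]
contact_force: [0.8, -0.3, 0.1]
grip_width: 0.497
```

```bash
python3 -c "
from h import *
to(.5205,.316,.20,-.365)
grab('scene','s4');grab('top','t4');crop('s4',330,80,490,220,5,'s4c')"
```

```text
t 11.125 p [0.5109 0.2622 0.2602] rpy [-3.141e+00  9.000e-04 -3.604e-01] d tool mm [ -9.9 -53.7  60.2] roll 0.0046 F [ 0.8 -0.3  0.1] g 0.497 q6 2.283
```

View pics/s4.png

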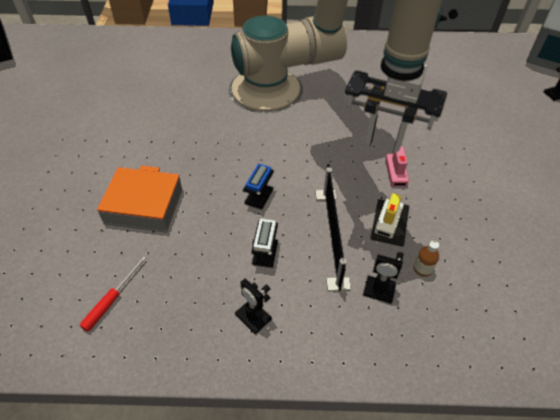

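View pics/t4.png

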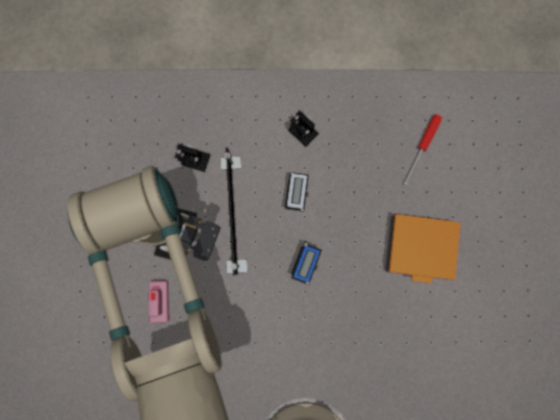

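The lid is closed in both pictures. The meant lamp is yellow on a black pad, scene (391,212). The pink one at scene (398,165) is not it. One enlarged crop from the scene camera will confirm this and refine lamp and lens.

```bash
python3 - <<'E'
from h import *
crop('s4',360,185,420,250,9,'a');crop('s4',235,155,285,215,9,'b')
a=cv2.imread('pics/a.png');b=cv2.imread('pics/b.png');print(a.shape,b.shape)
b=np.vstack([b,np.zeros((a.shape[0]-b.shape[0],b.shape[1],3),np.uint8)])
o=np.zeros((600,800,3),np.uint8);c=np.hstack([a,b])
print(c.shape)
cv2.imwrite('pics/a.png',cv2.resize(a,None,fx=1,fy=1));
E
```

```text
(585, 540, 3) (540, 450, 3)
(585, 990, 3)
```

View pics/a.png

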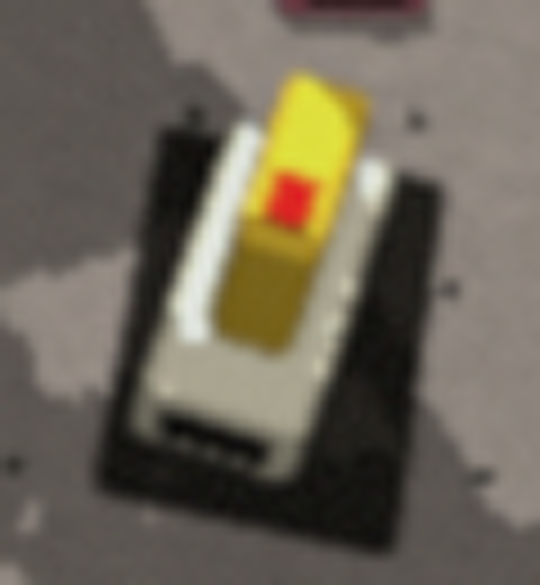

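View pics/b.png

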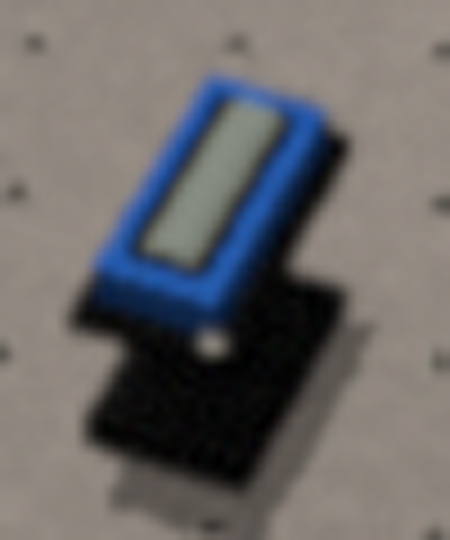

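Confirmed: yellow grip with a red switch on a white head, over the black pad at crop (300,160), and the blue frame at crop (212,185).

```bash
python3 - <<'E'
from m import *
g=px([[322,240],[243,225],[290,72],[368,95]],360,185,9); b=px([[220,295],[97,268],[210,77],[330,105]],235,155,9)
gT=px([[210,140],[265,160],[215,275],[165,257]],130,190,5);hT=px([[228,100],[315,128],[237,328],[148,292]],130,190,5)
bT=px([[458,528],[528,552],[465,714],[392,686]],215,140,5)
G=rect(.062,.024,.08);B=rect(.078,.036,.08)
print(fit([(S,G,g)],[.5,.3,-.3]),fit([(S,B,b)],[.4,0,-.3]))
print(fit([(S,G,g),(T,G,gT),(T,rect(.1,.044,.034),hT)],[.5,.3,-.3]));print(fit([(S,B,b),(T,B,bT)],[.4,0,-.3]))
E
```

```text
(array([ 0.5190494 ,  0.31833328, -0.34347263]), np.float64(1.872828129160979), np.float64(1.1155706818455005)) (array([ 0.44322184,  0.00092009, -0.34709755]), np.float64(0.914270716983566), np.float64(0.4320797538540089))
(array([ 0.51942518,  0.3158405 , -0.35942355]), np.float64(2.371177215783405), np.float64(1.002004021603557))
(array([ 4.43246735e-01, -4.41656759e-04, -3.66081399e-01]), np.float64(1.2765535588031298), np.float64(0.6304864050666213))
```

>>> {"api": "jog_arm", "payload": {"targets": [-4,-27,15,0,0,-4,-26,25,0.002,0,-2,-1,25,0,0,0,0,25,0,0,0,0,25,0,0,0,0,0,0,0]}}

```text
t: 11.98
tcp_pos: [0.5197, 0.3103, 0.1443]
eef_rot: [3.138, 0.003, -0.369]
contact_force: [0.5, 0.5, 0.3]
grip_width: 0.5
```

```bash
python3 -c "
from h import *
to(.5195,.316,.056,-.362)
grab('scene','s5');crop('s5',330,80,470,260,4,'s5c')"
```

```text
t 11.975 p [0.5197 0.3103 0.1443] rpy [ 3.1377e+00  3.0000e-03 -3.6930e-01] d tool mm [-2.  -5.5 88.3] roll -0.0073 F [0.5 0.5 0.3] g 0.5 q6 2.364
```

View pics/s5c.png

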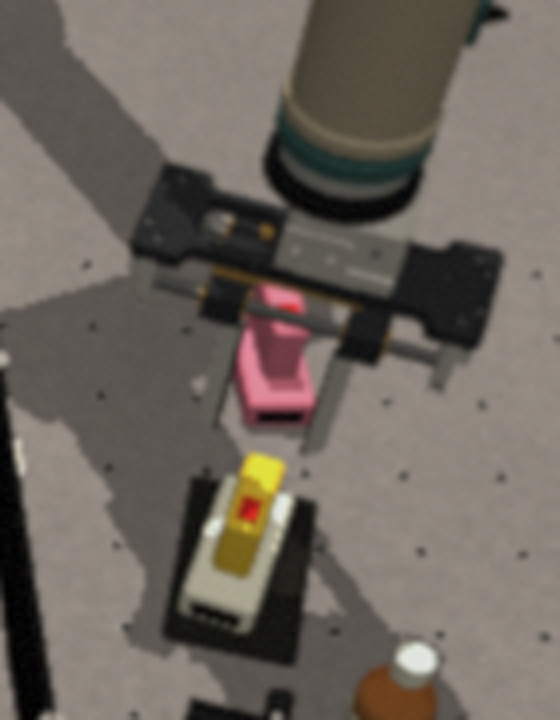

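>>> {"api": "jog_arm", "payload": {"targets": [-1,-3,10,0,0,-1,-2.5,15,-0.007,0,0,0,20,0,0,0,0,0,0,0,0,0,0,0,0]}}

```text
t: 12.65
tcp_pos: [0.5213, 0.319, 0.1012]
eef_rot: [-3.141, -0.0, -0.36]
contact_force: [0.1, 0.5, 1.0]
grip_width: 0.503
```

```bash
python3 -c "
from h import *
to(.5195,.316,.056,-.362)
grab('scene','s6');crop('s6',330,120,450,260,5,'s6c')"
```

```text
t 12.65 p [0.5213 0.319  0.1012] rpy [-3.1413e+00 -5.0000e-04 -3.5990e-01] d tool mm [-0.6  3.4 45.2] roll 0.0021 F [0.1 0.5 1. ] g 0.503 q6 2.366
```

View pics/s6c.png

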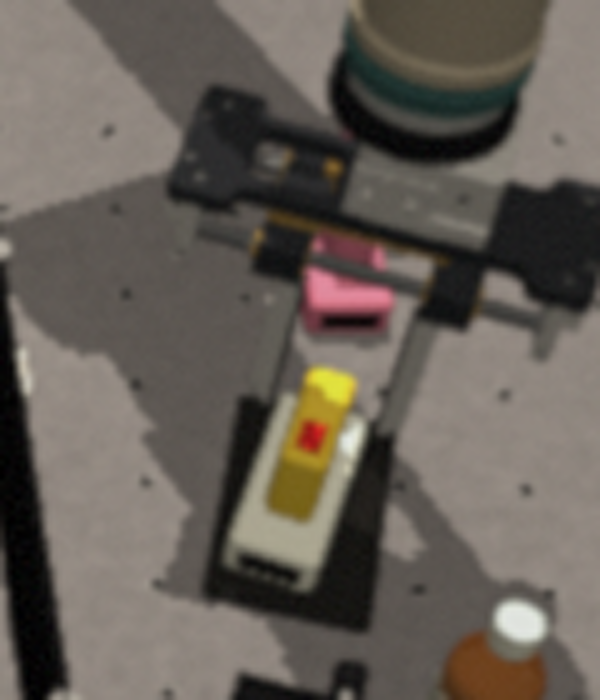

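Fingers straddle the grip, tips at crop (275,395) and (390,430). Descend.

>>> {"api": "jog_arm", "payload": {"targets": [0,3.4,8,0.002,0,0,0,12,0,0,0,0,12,0,0,0,0,8,0,0,0,0,4,0,0,0,0,0,0,0,0,0,0,0,0]}}

```text
t: 13.58
tcp_pos: [0.5201, 0.3157, 0.0573]
eef_rot: [-3.141, -0.001, -0.362]
contact_force: [0.7, -0.7, 0.1]
grip_width: 0.498
```

```bash
python3 -c "
from h import *
to(.5195,.316,.056,-.362)
grab('scene','s7');crop('s7',330,120,450,260,5,'s7c')"
```

```text
t 13.575 p [0.5201 0.3157 0.0573] rpy [-3.1411e+00 -6.0000e-04 -3.6220e-01] d tool mm [-0.7 -0.1  1.3] roll -0.0002 F [ 0.7 -0.7  0.1] g 0.498 q6 2.364
```

View pics/s7c.png

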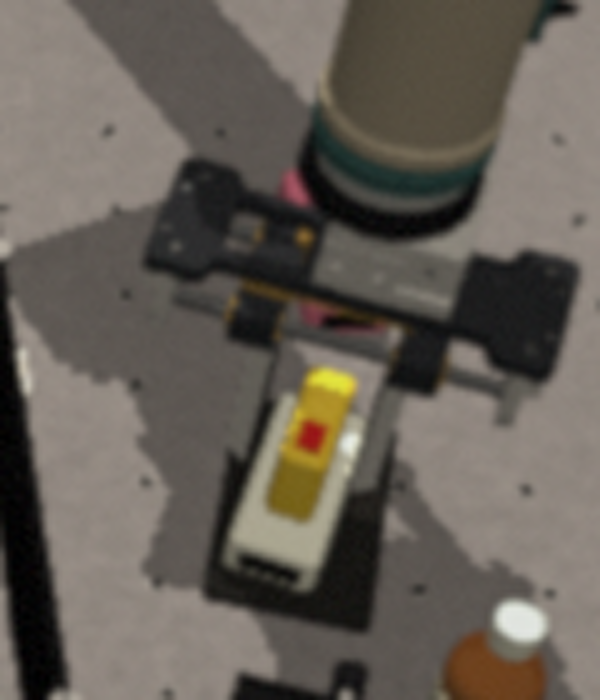

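>>> {"api": "jog_arm", "payload": {"targets": [0,0,0,0,0.3,0,0,0,0,0.5,0,0,0,0,1,0,0,0,0,1,0,0,0,0,1,0,0,0,0,1]}}

```text
t: 14.38
tcp_pos: [0.5203, 0.316, 0.0573]
eef_rot: [-3.14, -0.001, -0.362]
contact_force: [1.0, 2.5, 1.7]
grip_width: 0.255
```

>>> {"api": "jog_arm", "payload": {"targets": [0,0,-3,0,1,0,0,-5,0,1,0,0,-8,0,1,0,0,-8,0,1,0,0,0,0,1,0,0,0,0,1]}}

```text
t: 15.12
tcp_pos: [0.5197, 0.3154, 0.081]
eef_rot: [3.141, 0.0, -0.362]
contact_force: [-0.5, 0.0, -4.0]
grip_width: 0.249
```

```bash
python3 -c "
from h import *
to(.5195,.316,.2,-.362)
grab('scene','s8');crop('s8',330,120,450,260,5,'s8c')"
```

```text
t 15.125 p [0.5197 0.3154 0.081 ] rpy [ 3.1414  0.     -0.3622] d tool mm [  -0.4   -0.5 -119. ] roll -0.0002 F [-0.5  0.  -4. ] g 0.249 q6 2.364
```

View pics/s8c.png

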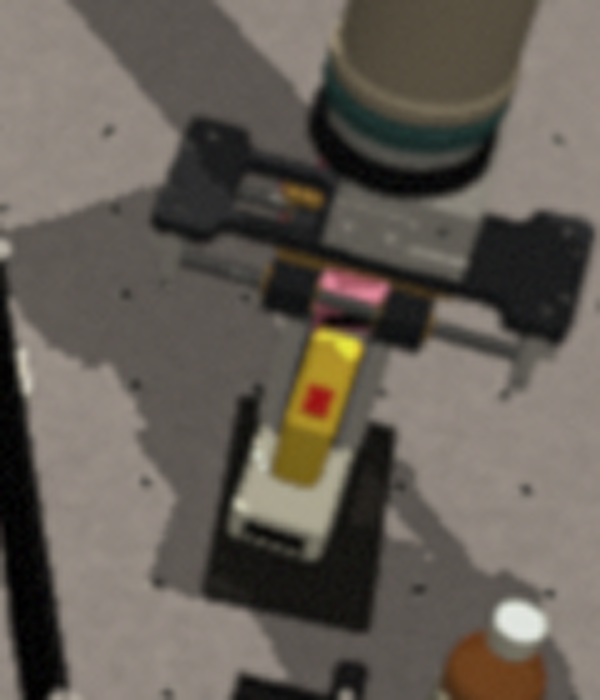

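Lamp is held: 23.4 mm opening, −4 N load, upright. Lift and carry over the shield.

>>> {"api": "jog_arm", "payload": {"targets": [0,0,-10,0,1,0,0,-20,0,1,0,0,-25,0,1,0,0,-30,0,1,0,0,-30,0,1,0,0,-20,0,1,0,0,-10,0,1,0,0,0,0,1]}}

```text
t: 16.18
tcp_pos: [0.52, 0.3156, 0.2265]
eef_rot: [-3.141, -0.001, -0.362]
contact_force: [0.1, -0.5, -4.3]
grip_width: 0.254
```

```bash
python3 -c "
from h import *
to(.4433,0,.225,-.372)
grab('scene','s9');crop('s9',310,40,450,220,4,'s9c')"
```

```text
t 16.175 p [0.52   0.3156 0.2265] rpy [-3.1408e+00 -8.0000e-04 -3.6220e-01] d tool mm [ 40.1 322.3   1.3] roll 0.0098 F [ 0.1 -0.5 -4.3] g 0.254 q6 2.364
```

View pics/s9c.png

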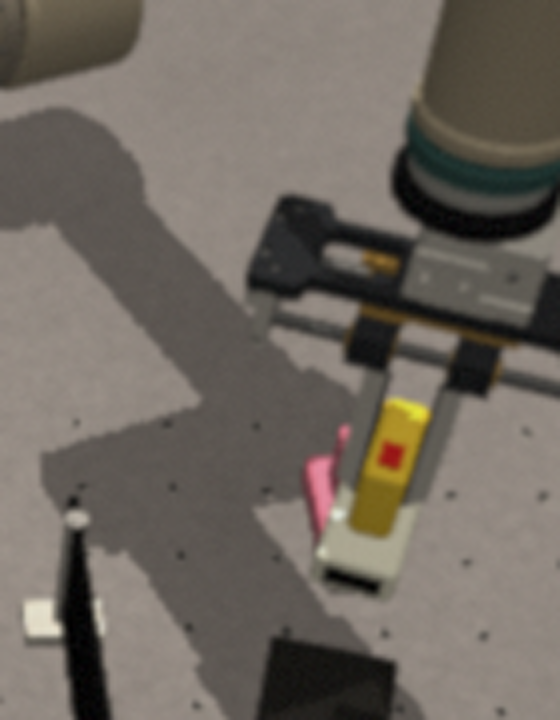

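>>> {"api": "jog_arm", "payload": {"targets": [1,8,0,0.002,1,2,18,0,0.002,1,4,28,0,0.002,1,4,32,0,0.002,1,4,32,0,0.002,1,4,32,0,0,1,4,32,0,0,1,4,32,0,0,1]}}

```text
t: 17.23
tcp_pos: [0.4663, 0.1041, 0.2256]
eef_rot: [3.14, 0.0, -0.373]
contact_force: [-0.2, -0.9, -4.2]
grip_width: 0.256
```

>>> {"api": "jog_arm", "payload": {"targets": [4,32,0,0,1,4,32,0,0,1,4,26,0,0,1,1,14,0,0,1,0,4,0,0,1,0,0,0,0,1,0,0,0,0,1,0,0,0,0,1]}}

```text
t: 18.23
tcp_pos: [0.4407, 0.0014, 0.2259]
eef_rot: [-3.142, 0.0, -0.371]
contact_force: [-0.3, 0.4, -4.0]
grip_width: 0.258
```

```bash
python3 -c "
from h import *
to(.4433,0,.225,-.372)
grab('scene','s10');grab('top','t10');crop('s10',190,50,330,220,4,'s10c');crop('t10',240,180,360,300,5,'t10c')"
```

```text
t 18.225 p [0.4407 0.0014 0.2259] rpy [-3.1415e+00  1.0000e-04 -3.7120e-01] d tool mm [2.9 0.4 0.9] roll 0.0008 F [-0.3  0.4 -4. ] g 0.258 q6 1.787
```

View pics/s10c.png

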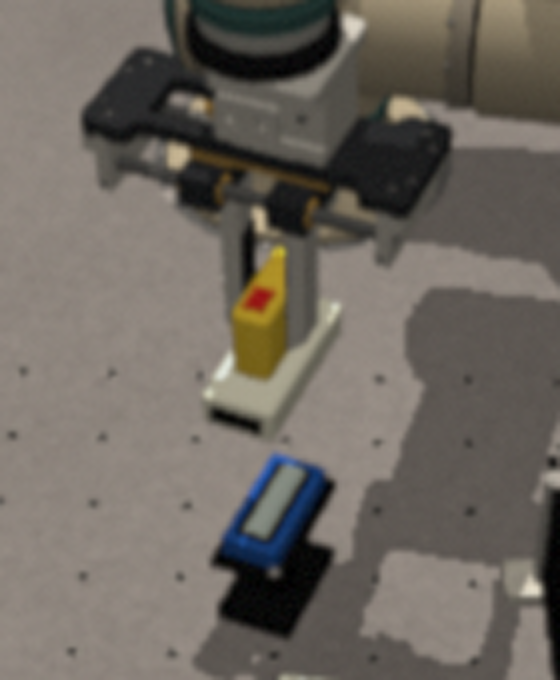

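View pics/t10c.png

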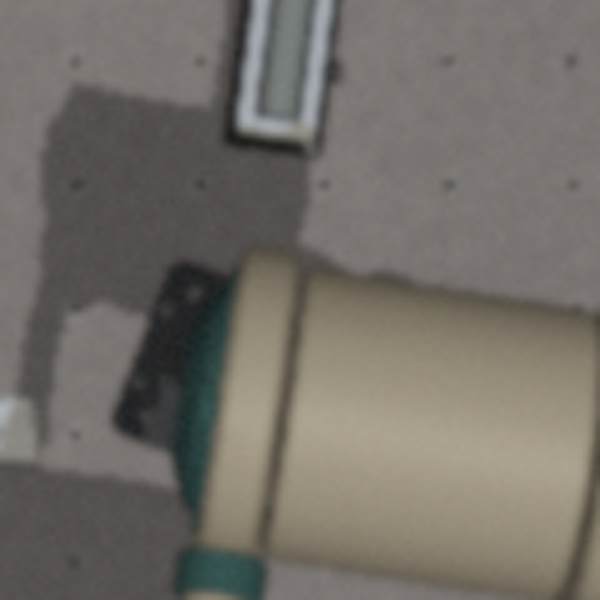

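The lamp hangs level over the blue frame. Lower to ~15 mm above the lens, then check closely.

>>> {"api": "jog_arm", "payload": {"targets": [1,0,8,0,1,1,0,15,0,1,1,0,18,0,1,0,0,18,0,1,0,0,12,0,1,0,0,6,0,1,0,0,0,0,1,0,0,0,0,1]}}

```text
t: 19.32
tcp_pos: [0.4439, -0.0003, 0.1494]
eef_rot: [-3.141, -0.001, -0.372]
contact_force: [1.1, -0.6, -4.3]
grip_width: 0.253
```

```bash
python3 -c "
from h import *
to(.4433,0,.1433,-.372)
grab('scene','s11');crop('s11',215,110,305,200,6,'s11c')"
```

```text
t 19.325 p [ 4.439e-01 -3.000e-04  1.494e-01] rpy [-3.1414e+00 -1.2000e-03 -3.7210e-01] d tool mm [-0.6 -0.1  6.1] roll -0.0001 F [ 1.1 -0.6 -4.3] g 0.253 q6 1.785
```

View pics/s11c.png

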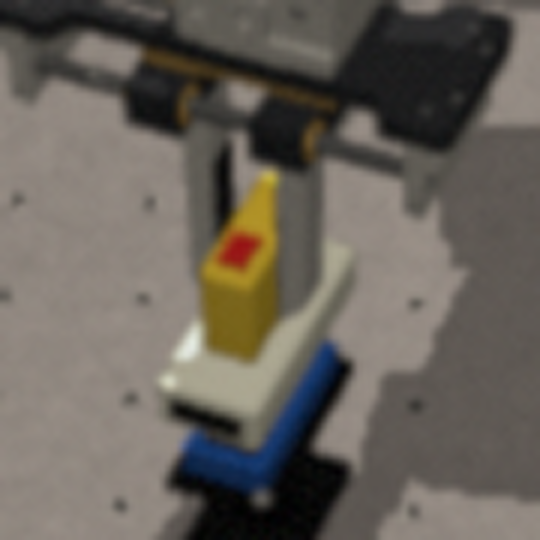

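```bash
cat > ov2.py <<'E'
from m import *
import sys
n=sys.argv[1]; F=load(n); s=manip.state(); p=s['tcp_pos']; zw=p[2]-.0493
x0,y0,x1,y1,k=215,110,305,200,6
im=cv2.resize(cv2.imread(f'pics/{n}.png')[y0:y1,x0:x1],None,fx=k,fy=k,interpolation=cv2.INTER_CUBIC)
def d(P,c): cv2.polylines(im,[np.round((proj(F,P)-[x0,y0]+.5)*k-.5).astype(int)],True,c,1)
q=[p[0],p[1],s['eef_rot'][2]]
d(tf(rect(.1,.044,zw),q),(0,255,0)); d(tf(rect(.1,.044,zw+.026),q),(255,255,0)); d(tf(rect(.062,.024,zw+.072),q),(255,0,0))
d(tf(rect(.078,.036,.08),[.4433,-.0003,-.372]),(0,0,255)); cv2.imwrite(f'pics/{n}o.png',im)
E
python3 ov2.py s11
```

```text
(no output)
```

View pics/s11o.png

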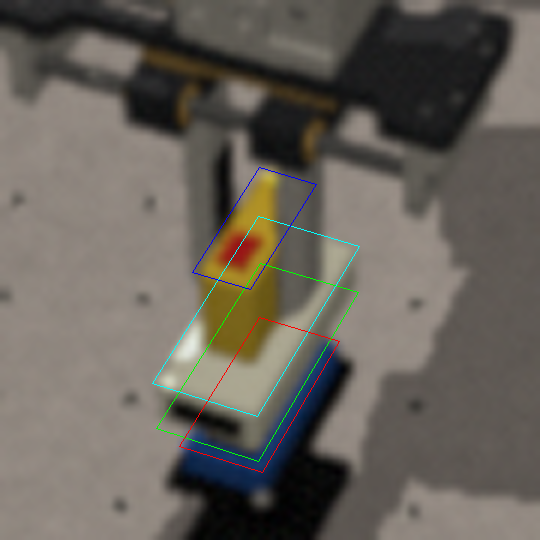

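Model and image agree to ~1 px, with lamp and blue frame showing the same small offset. Lower the last 6 mm and settle.

>>> {"api": "jog_arm", "payload": {"targets": [0,0,2,0,1,0,0,2,0,1,0,0,1,0,1,0,0,1,0,1,0,0,0,0,1,0,0,0,0,1,0,0,0,0,1,0,0,0,0,1]}}

```text
t: 20.38
tcp_pos: [0.4433, -0.0003, 0.143]
eef_rot: [3.142, -0.0, -0.372]
contact_force: [0.2, -0.4, -4.0]
grip_width: 0.254
```

```bash
python3 -c "
from h import *
to(.4440,-.0006,.1433,-.372)
grab('scene','s12');print(manip.state()['joint_velocities'])"; python3 ov2.py s12; python3 -c "
from h import *
crop('s12',225,120,295,200,7,'s12c')"
```

```text
t 20.375 p [ 4.433e-01 -3.000e-04  1.430e-01] rpy [ 3.1415e+00 -1.0000e-04 -3.7230e-01] d tool mm [ 0.7  0.1 -0.3] roll -0.0003 F [ 0.2 -0.4 -4. ] g 0.254 q6 1.785
[ 0.00094477 -0.0006394  -0.00049693  0.00049422 -0.00128812 -0.00033179]
```

View pics/s12c.png

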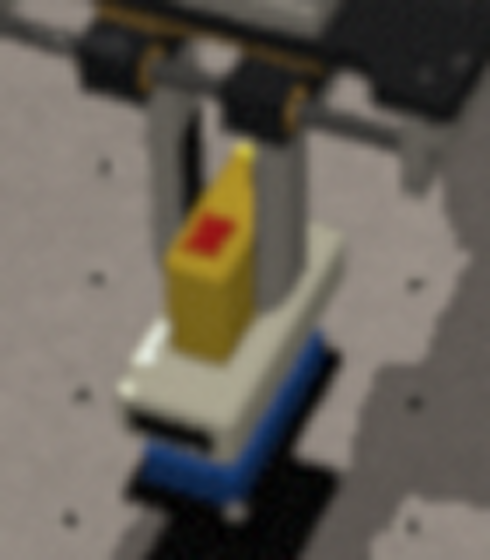

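View pics/s12o.png

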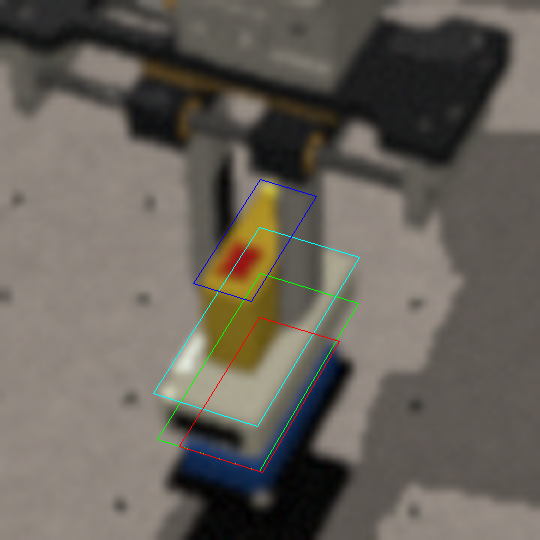

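View pics/s12.png

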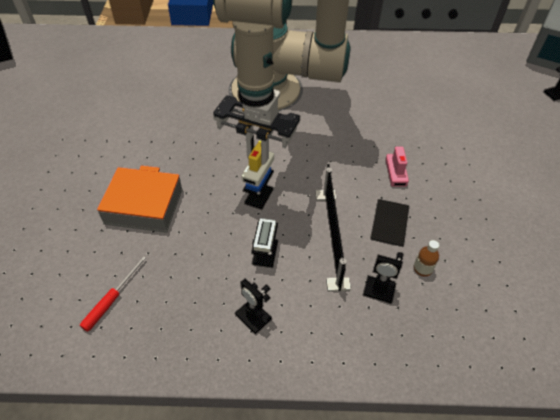

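```bash
python3 -c "
from h import *
print(manip.close_job())"
```

```text
the job is handed in; nothing more can be done
None
```

I closed the orange lid first, then took the yellow-grip lamp over the shield. I handed the job in at about 20.4 s with the lamp held still above the lens in the blue frame.

- **Lid:** I lowered it slowly with closed fingers until it stopped. The fingertips held at 58.6 mm under about 12 N, and later pictures show it still flat and closed.
- **Lamp:** The grip opening reads about 24 mm and the load is steady at about 4 N. It crossed the shield with its window about 176 mm up by the arm readings, and the force readings showed no contact.
- **Final pose:** The tool is level, at yaw −0.372 (my estimate of the lens's yaw) and practically motionless. By the arm readings, the window is about 9.7 mm above the lens crown and centred within about 1–2 mm.
- **Surroundings:** The last scene picture shows the mirror mounts, screwdriver, bottle and pink lamp where they stood.
- **Doubts:** The two cameras disagreed by 1–3 mm in position and about 0.03 rad in yaw on the lens. I used joint fits, and the lamp may sit up to about 1 mm off along its length. The arm hid the lens from the top camera at the end, so the final check used only the scene camera.

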